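# Draw a blown fuse from its box with insulated fuse tongs

## Robot

A 7-joint arm with a two-finger parallel gripper is mounted at the origin on a cart in front of the work surface, level with it; the furniture and walls round the work are solid. World frame = base frame: x ahead of the robot, y to its left, z up, the work surface at z = 0. Lengths are in mm, angles in rad, forces in N, time in s.
With the tool pointing down it reaches from about 400 to 875 mm from the base axis. Payload 4.4 kg.
Tool frame: the origin (TCP) lies where the fingers leave the gripper's body, on its centre line; the fingertips stand 73 mm ahead of it and the grasp point (between the pads) lies 54 mm ahead of it; z points along the fingers, y is the line along which they close (so a half turn about z gives the same grasp; the last joint's range is limited). The gripper opens to 85 mm and grips with 20 to 120 N. Pads are 22 mm wide; open, the fingers measure 114 mm over their backs; the gripper's body (76 mm by 85 mm) begins 54 mm behind the grasp point. The pads swing forward as they close: fully open they stand 13 mm farther back than shut.
Start: joints at [1.227, 0.628, 0.038, 1.517, -0.027, 0.996, -0.02], TCP at [178.281, -625.086, 303.913] pointing down, gripper open.
Joint ranges: [-3.06, 3.06], [-0.37, 2.12], [-1.25, 1.32], [0.18, 2.47], [-1.1, 4.24], [0.23, 1.98], [-2.94, 2.94]. Speed limits (rad/s): [2.57, 2.57, 3.14, 3.14, 3.14, 3.14, 3.14].

## Interface

Orientations are given as [roll, pitch, yaw] about the fixed x, y, z axes, in that order (R = Rz(yaw) Ry(pitch) Rx(roll)).
In Python, from cell import ctrl gives the robot as it stands.
- The arm moves only by the tool send_rows, never from a script. Its argument "rows" is a list that holds one entry, the list of rows, each a list of 6 numbers: the shift along the tool's x, y, z in cm, then the turn, a rotation vector about the tool's x, y, z in rad. In form: [[[tx, ty, tz, wx, wy, wz], ...]]. A call has 1 to 10 rows; each row is the pose to reach, as a shift and turn from the pose commanded when the call began, along the tool's axes at that moment; what a row does not reach only later rows make up. A row lasts 1/10 s, in which the tool goes at most 50 mm and 8.59 degrees, less where a joint would pass 70% of its speed; a pose out of reach is approached as far as the arm can. A call with a gripper value outside its range is refused whole. "grip" is the closure in counts, from 0 (fully open) to 255 (shut), set as the call begins (left out, the last holds). The fingers move at their own pace and stop on an object; the grip force is fixed at half the most. Time passes only in rows, so rows that repeat a pose let the fingers close. It gives the time, the measured TCP pose, the force, the opening and the grip force at its end, in the units of the state.
- ctrl.read_state(): the state, without advancing time (a new reading comes with each control period).
- ctrl.get_image(name): name is "scene" or "top"; returns a dict with "pixels" (400x640x3 uint8, red, green, blue), "fx", "fy", "cx", "cy" (pixels), "D" ([k1, k2, p1, p2, k3] as OpenCV has them; the pictures are not rectified), "extrinsics" (4x4, takes a point from camera to world coordinates). Camera axes: x right, y up, looking along -z (the intrinsics and any distortion apply to the point x, -y, -z); pixel columns grow to the right and rows downward; lengths in mm; the calibration is good to about 2 mm. A picture is of the moment at which its call begins. There is no depth.
- ctrl.finish_job(): hands the job in; it is judged then, once.
The state is a dict: "clock": time; "qpos": joint angles; "qd": joint speeds; "tau": joint torques, N m; "eef_pos": TCP position; "tool_rot": TCP orientation; "force": force on the tool from outside, world axes, zero at the start; "torque": the same for the moment, N m; "width": finger opening in mm; "gripper_force": force on a finger pad.
Only numpy, scipy, OpenCV 4.12 (cv2) and the standard library are available. Lean on these libraries where they do the work, as an engineer would, in place of code of your own. Each camera call takes 0.05 s, during which the arm holds its last target. There are 200 camera calls.

## Task

Raise the fuse box's stiff cover (it has a black lifting tab) and leave it leaning back a little past upright, about 110 degrees open, out of the way of the hand. Then take the yellow fuse tongs from their stand, close their jaws on the blown fuse (the one with the red band) where it sits in its clips, draw it out and finish while still holding it in the tongs at least 10 cm above its clips. Fingers must never touch a fuse; leave the other two fuses in their clips, the cover as you set it and the things lying about where they are.

Things in the scene. Friction and masses are not known exactly. Their poses are not given: they have to be found in the camera images.
- fuse_box: grey fuse box, fixed: 76 mm deep (its x, hinge at +x), 150 mm wide (y), 36 mm high, walls 4 mm, origin under its centre. Three fuses lie along x at y = -44, 0, +44 mm, centred at x = 0. Copper clips hold each 11 to 18.5 mm either side of its centre and reach 26 mm above the bench; the 22 mm between clips is open from above down to the black base at 12 mm
- cover_hinge (a point): middle of the cover's hinge axis on the box's back upper edge, 38.5 mm above the bench; the axis runs along the box's y
- cover_tab (a point): point on the black lifting tab, which stands out 34 mm beyond the cover's front edge in the cover's plane, 26 mm wide (along the hinge axis), 6 mm thick, free all round. The point is on its middle line, 22 mm beyond that edge, 98 mm from the hinge axis. Pinched across the 26 mm, the tab turns between the fingers as the cover swings
- cover (a joint): cover angle, rad: 0 shut and level, grows as the front is raised; 1.57 upright, 1.92 is 110 degrees, 2.6 stop, far back. Starts 0.05 to 0.3 ajar. Grey frame, clear window, 76 mm from hinge to front edge, 150 mm wide, 4 mm thick. The hinge is stiff (0.14 N m, about 2 N at the tab): the cover stays where it is left
- fuse_red_center (a point): the blown fuse: white ceramic, grey metal ends, a RED BAND round its middle, 38 mm long, 10 mm thick, 14 g, along the box's x in one of the three pairs of clips. This point is its centre, 24 mm above the bench as seated; its own y runs along its length. One side of each clip is sprung (under 1 N), so it draws straight up with a few N
- fuse_a_center (a point): a sound fuse: white ceramic, grey ends, no red, 38 mm long, 10 mm thick, 14 g, along the box's x in one of the three pairs of clips. This point is its centre, 24 mm above the bench as seated; its own y runs along its length
- fuse_b_center (a point): a sound fuse: white ceramic, grey ends, no red, 38 mm long, 10 mm thick, 14 g, along the box's x in one of the three pairs of clips. This point is its centre, 24 mm above the bench as seated; its own y runs along its length
- fuse_red: the blown fuse, red band; origin at the middle of its underside
- fuse_a: a sound fuse; origin at the middle of its underside
- fuse_b: a sound fuse; origin at the middle of its underside
- tongs: yellow fuse tongs, 98 mm high, 50 g, upright on their tips in the stand. Origin between the tips' lower ends, z up, arms at +y and -y, hinge axis along x 90 mm above the tips. Black rubber jaws at the foot: 10 mm wide (x), 5 mm thick, gripping faces 18 mm high
- tongs_grip (a point): the place to squeeze, along the tongs' y: middle between the two flat ribbed finger rests, 61 mm above the tips, 29 mm below the hinge. Rests are 16 mm wide (x) and reach 18 mm up and down from here; 41 mm over both when open, 34 mm closed on a fuse. The head ends 37 mm above here
- jaw_left (a point): centre of the gripping face of the jaw at the tongs' +y, 9 mm above the tips, 52 mm below the finger rests' middle
- jaw_right (a point): centre of the gripping face of the jaw at -y, 9 mm above the tips
- tongs_arm (a joint): closing angle of the tongs, rad: 0 sprung open (32 mm between jaws), 0.27 closed on a fuse, 0.36 shut. The spring pushes at the rests with 3.5 N open, 8 N on a fuse. A mm of squeeze at the rests closes the jaws 2.8 mm: rests held at 39 mm leave 26 mm, and the spring alone then carries the tongs. 30 to 60 N on the rests holds a fuse firmly
- stand: dark round foot, 80 mm across, 10 mm high, fixed; on it a grey upright pocket 22 mm (x) by 58 mm (y), rim 46 mm and floor 14 mm above the bench. The tongs stand in it with about 2 mm play, their y along the stand's y. Origin under its centre
- parts_box: bystander behind the fuse box: blue-grey lidded parts box, 75 x 151 x 37 mm, loose
- screwdriver_1: bystander: screwdriver with a yellow handle, 204 mm long, loose
- tally_counter: bystander: white round hand counter, 48 x 58 x 25 mm, loose
- clip_red: bystander: red crocodile clip, 60 mm long, loose
- click_pen: bystander: red ball pen, 145 mm long, loose
Not all that is in view belongs to the job. Several things have the shape of the tongs; the one meant has the colours described above.

How it is judged:
By the outcome, as a careful person would: the job done as asked, in the order asked, and still so for the second after the job is handed in, while the arm keeps its last pose, push and grip.
It also fails if it takes over 51 s, if anything falls off the work surface, if the arm or the gripper's body presses on something with over 40 N, if the wrist force passes 120 N, or if a joint passes its speed limit or range.

## Working session

There is one attempt and no reset: what is moved stays moved. The work goes in short steps, Python scripts to look and compute and a tool call to move; the robot and the scene stay as the last step left them, time stands still between calls to the robot, and variables do not carry over. Pictures are saved under pics/ and viewed, at most 10 in all, crops included, and the job is handed in when it is done.

Besides the shell and the picture viewer there is one more tool, called after ">>>" by a JSON object that holds its "fn" and its "kwargs", one argument or row to a line. send_rows: Moves the arm, as the interface text tells. Its arguments: {"type":"object","properties":{"rows":{"type":"array","items":{"type":"array","items":{"type":"array","items":{"type":"number"}}}},"grip":{"type":"number"}},"required":["rows"]}

```bash
ls; mkdir -p pics; cat > h.py <<'E'
import numpy as np, cv2
from cell import ctrl
from scipy.spatial.transform import Rotation as R
def snap(n,save=None):
    d=ctrl.get_image(n)
    if save: cv2.imwrite('pics/'+save,cv2.cvtColor(d['pixels'],cv2.COLOR_RGB2BGR)); np.save('pics/'+save+'.npy',d,allow_pickle=True)
    return d
def load(save): return np.load('pics/'+save+'.npy',allow_pickle=True).item()
def ray(d,u,v):
    K=np.array([[d['fx'],0,d['cx']],[0,d['fy'],d['cy']],[0,0,1.]])
    p=cv2.undistortPoints(np.array([[[u,v]]],float),K,np.array(d['D'],float))[0,0]
    E=np.array(d['extrinsics']); r=E[:3,:3]@np.array([p[0],-p[1],-1]); return E[:3,3],r/np.linalg.norm(r)
def onz(d,u,v,z):
    o,r=ray(d,u,v); return o+r*(z-o[2])/r[2]
def tri(d1,p1,d2,p2):
    o1,r1=ray(d1,*p1);o2,r2=ray(d2,*p2)
    s=np.linalg.lstsq(np.c_[r1,-r2],o2-o1,rcond=None)[0]
    a=o1+s[0]*r1;b=o2+s[1]*r2; return (a+b)/2,np.linalg.norm(a-b)
def proj(d,P):
    E=np.array(d['extrinsics']);c=E[:3,:3].T@(np.array(P,float)-E[:3,3]);c=c*[1,-1,-1]
    K=np.array([[d['fx'],0,d['cx']],[0,d['fy'],d['cy']],[0,0,1.]])
    return cv2.projectPoints(c.reshape(1,1,3),np.zeros(3),np.zeros(3),K,np.array(d['D'],float))[0].ravel()
E
python3 - <<'E'
from h import *
for n in('scene','top'):
    d=snap(n,n+'0.png'); print(n,np.round(d['extrinsics'],3).tolist(),d['fx'],d['D'])
s=ctrl.read_state(); print(s)
E
```

```text
pics
scene [[0.694, 0.439, -0.571, -75.799], [-0.72, 0.403, -0.565, -510.697], [-0.018, 0.803, 0.596, 758.775], [0.0, 0.0, 0.0, 1.0]] 400.33385035417353 [-0.01259828  0.          0.          0.          0.        ]
top [[-0.027, 0.994, -0.106, 437.274], [-0.999, -0.029, -0.019, 142.508], [-0.022, 0.105, 0.994, 1352.876], [0.0, 0.0, 0.0, 1.0]] 454.62975557770847 [0.0114255 0.        0.        0.        0.       ]
{'clock': 0.1, 'qpos': array([ 1.22722002,  0.62926436,  0.03846725,  1.51827655, -0.02698465,
        0.99631258, -0.01997543]), 'qd': array([-0.00038228, -0.002032  ,  0.00140216, -0.00392914, -0.00045663,
       -0.00150028,  0.00021476]), 'tau': array([ 3.72053692e-03, -5.64524424e+01,  1.23059057e+00, -1.93972778e+01,
        1.12058170e-02,  5.36544219e-03, -3.30995444e-07]), 'eef_pos': array([ 178.13500975, -624.65277324,  303.07167589]), 'tool_rot': array([-3.13985097e+00,  4.45720514e-05,  2.77790886e-01]), 'force': array([ 0.02369505,  0.15413403, -0.10955814]), 'torque': array([ 0.00256575, -0.00596275, -0.01288288]), 'gripper_force': 0.0, 'width': 85.42991858973693}
```

View pics/scene0.png

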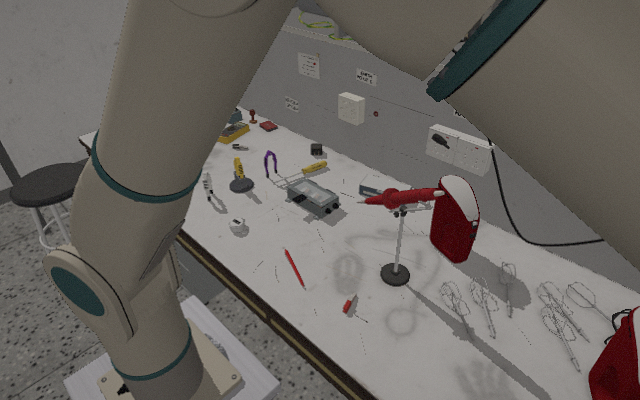

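View pics/top0.png

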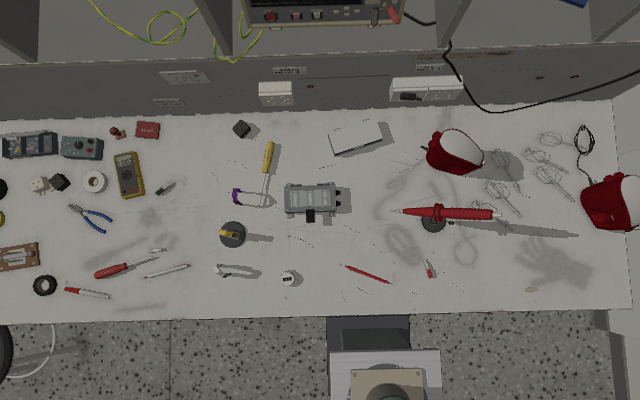

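The top view shows the fuse box at about (310,198) with its black tab at (310,216), and the yellow tongs in their stand at (232,234). The scene view shows the box at (315,197) and the tongs at (240,172). I'll zoom in on these.

```bash
python3 - <<'E'
from h import *
a=cv2.imread('pics/top0.png')[170:255,210:350];b=cv2.imread('pics/scene0.png')[150:215,225:365]
f=lambda x:cv2.resize(x,None,fx=4,fy=4,interpolation=cv2.INTER_CUBIC)
cv2.imwrite('pics/c0.png',np.vstack([f(a),f(b)]))
E
```

```text
(no output)
```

View pics/c0.png

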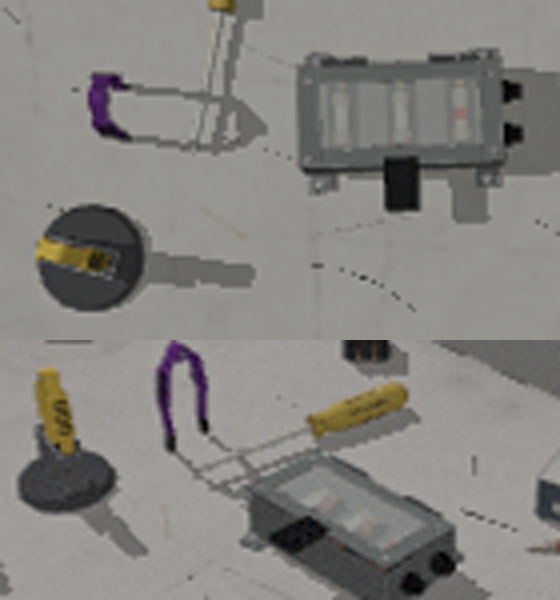

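The crop shows three fuses under the clear cover at crop pixels (341,112), (401,112) and (461,113). The rightmost has the red band, so it's the one at box y = -44. The tab is at (402,185) and the stand foot at (92,257).

```bash
python3 - <<'E'
from h import *
t=load('top0.png');s=load('scene0.png')
def blob(d,box,f):
    x0,x1,y0,y1=box;p=d['pixels'][y0:y1,x0:x1].astype(int);m=f(p[...,0],p[...,1],p[...,2]).astype(np.uint8)
    n,l,st,c=cv2.connectedComponentsWithStats(m);i=1+np.argmax(st[1:,4]);r=cv2.minAreaRect(np.argwhere(l==i)[:,::-1].astype(np.float32))
    return c[i]+[x0,y0],st[i,4],(np.array(r[0])+[x0,y0],r[1],r[2])
blk=lambda r,g,b:(r<50)&(g<50)&(b<50)
tt=blob(t,(300,322,205,226),blk);ts=blob(s,(285,312,270-0 if 0 else 272-0,290) if 0 else (290,310,275-95,195),blk)
print('tab',tt,ts)
print('tab tri',tri(t,tt[2][0],s,ts[2][0]))
for z in(30,45,60):print(z,onz(t,*tt[2][0],z))
for u,v in((341,112),(401,112),(461,113)): print('fuse',onz(t,210+u/4-.4,170+v/4-.4,24).round(1))
print('red',blob(t,(315,335,190,205),lambda r,g,b:r-g>20))
st=blob(t,(215,250,215,252),lambda r,g,b:(r<85)&(b<95));print('stand',st,onz(t,*st[2][0],10))
yl=lambda r,g,b:(r-b>50)
a=blob(t,(215,250,215,252),yl);b=blob(s,(230,247,150,185),yl);print('yel',a,b,tri(t,a[0],s,b[0]))
# all box outline
for u,v in((302,64),(500,66),(300,170),(503,163)):print('cov',onz(t,210+u/4-.4,170+v/4-.4,42).round(1))
E
```

```text
tab (array([310.43119266, 215.11926606]), np.int32(109), (array([313.5, 215.5]), (15.0, 13.0), 0.0)) (array([301.5, 194. ]), np.int32(2), (array([301.5, 194. ]), (1.0, 0.0), 180.0))
tab tri (array([539.88560478, 190.15804668,  68.40225733]), np.float64(0.06825983308445649))
30 [542.92627491 191.60504207  30.        ]
45 [541.72829309 191.04833357  45.        ]
60 [540.53031126 190.49162508  60.        ]
fuse [597.9 245.5  24. ]
fuse [596.6 201.2  24. ]
fuse [594.5 157.1  24. ]
red (array([324.71428571, 197.85714286]), np.int32(7), (array([325., 198.]), (2.0, 2.0), 90.0))
stand (array([233.62315789, 234.29473684]), np.int32(475), (array([232.5, 234. ]), (26.0, 25.0), 90.0)) [496.58123879 433.63759332  10.        ]
yel (array([225.2238806 , 232.89552239]), np.int32(67), (array([225.76470566, 232.94117737]), (14.067066192626953, 5.3357834815979), 14.03624439239502)) (array([237.91666667, 166.53333333]), np.int32(120), (array([238.07647133, 167.09411812]), (21.042255401611328, 7.0502400398254395), 77.47119140625)) (array([497.84108331, 439.88847287,  74.64757783]), np.float64(1.0274491218594186))
cov [631.8 271.8  42. ]
cov [625.9 127.6  42. ]
cov [554.3 274.7  42. ]
cov [555.1 127.5  42. ]
```

```bash
cat >> h.py <<'E'
def go(P,yaw,tilt=0):
    "shift(cm)/turn in tool axes to world target TCP P, tool down with x-axis yaw"
    s=ctrl.read_state();A=R.from_euler('xyz',s['tool_rot']);B=R.from_euler('xyz',[np.pi,tilt,yaw])
    print('t',round(s['clock'],2),'pos',s['eef_pos'].round(1),'rot',s['tool_rot'].round(3),'q',s['qpos'].round(2),'F',s['force'].round(1),'w',round(s['width'],1))
    print('ROW',(A.inv().apply(np.array(P)-s['eef_pos'])/10).round(2).tolist(),(A.inv()*B).as_rotvec().round(3).tolist())
E
python3 - <<'E'
from h import *
t=load('top0.png');s=load('scene0.png')
tab=[(402,184)];print('tab',tri(t,(210+402/4-.4,170+184/4-.4),s,(225+300/4-.4,150+(533-340)/4-.4)))
print('probe',tri(t,(395,211),s,(362,202)),tri(t,(497,214),s,(440,190)))
for a in(.05,.1,.15,.2,.25,.3):
    h=np.array([634.3,199.9]);e=np.array([.999,-.038])
    P=lambda r:np.r_[h-e*r*np.cos(a),38.5+r*np.sin(a)]
    print(a,proj(t,P(93)).round(1),proj(s,P(93)).round(1),'obs',(310.1,215.6),(299.6,197.9),P(98).round(1))
go([420,-350,330],-.04)
E
```

```text
tab (array([541.28846211, 200.88222769,  48.15387394]), np.float64(0.4736599218327808))
probe (array([539.96705679, -29.58331392, 154.1012152 ]), np.float64(3.595798521860709)) (array([ 512.21513572, -237.91144062,  308.37082768]), np.float64(0.6107892839139702))
0.05 [309.2 215.7] [299.2 198.8] obs (310.1, 215.6) (299.6, 197.9) [536.5 203.6  43.4]
0.1 [309.2 215.5] [299.2 197.5] obs (310.1, 215.6) (299.6, 197.9) [536.9 203.6  48.3]
0.15 [309.1 215.2] [299.3 196.2] obs (310.1, 215.6) (299.6, 197.9) [537.5 203.6  53.1]
0.2 [309.  214.8] [299.4 194.8] obs (310.1, 215.6) (299.6, 197.9) [538.3 203.5  58. ]
0.25 [308.9 214.3] [299.6 193.4] obs (310.1, 215.6) (299.6, 197.9) [539.4 203.5  62.7]
0.3 [308.9 213.7] [299.8 192. ] obs (310.1, 215.6) (299.6, 197.9) [540.8 203.5  67.5]
t 0.1 pos [ 178.1 -624.7  303.1] rot [-3.14   0.     0.278] q [ 1.23  0.63  0.04  1.52 -0.03  1.   -0.02] F [ 0.   0.2 -0.1] w 85.4
ROW [30.79, -19.78, -2.66] [-0.002, 0.0, 0.318]
```

>>> {"fn": "send_rows", "kwargs": {
  "rows": [
    [[8, -5, -14, 0, 0, 0.1], [16, -10, -14, 0, 0, 0.2], [24, -15, -14, 0, 0, 0.318], [28.5, -25, -14, 0, 0, 0.318], [28.5, -25, -14, 0, 0, 0.318], [28.5, -25, -14, 0, 0, 0.318], [28.5, -25, -14, 0, 0, 0.318], [28.5, -25, -14, 0, 0, 0.318], [28.5, -25, -14, 0, 0, 0.318], [28.5, -25, -14, 0, 0, 0.318]]
  ]
}}

```text
clock: 1.1
eef_pos: [385.9, -303.2, 444.5]
tool_rot: [-3.141, -0.002, -0.033]
force: [-0.7, -0.3, 0.5]
width: 85.3
gripper_force: 0.0
```

```bash
python3 - <<'E'
from h import *
go([420,0,450],-.04);go([520,203,250],-.04)
E
```

```text
t 1.1 pos [ 385.9 -303.2  444.5] rot [-3.141e+00 -2.000e-03 -3.300e-02] q [ 0.57  0.25  0.05  1.74 -0.02  1.15 -0.98] F [-0.7 -0.3  0.5] w 85.3
ROW [2.4, -30.42, -0.52] [-0.001, -0.002, 0.007]
t 1.1 pos [ 385.9 -303.2  444.5] rot [-3.141e+00 -2.000e-03 -3.300e-02] q [ 0.57  0.25  0.05  1.74 -0.02  1.15 -0.98] F [-0.7 -0.3  0.5] w 85.3
ROW [11.69, -51.02, 19.52] [-0.001, -0.002, 0.007]
```

>>> {"fn": "send_rows", "kwargs": {
  "rows": [
    [[2.4, -10, -0.5, 0, 0, 0.007], [2.4, -20, -0.5, 0, 0, 0.007], [2.4, -30, -0.5, 0, 0, 0.007], [6, -39, 6, 0, 0, 0.007], [11.7, -51, 19.5, 0, 0, 0.007], [11.7, -51, 19.5, 0, 0, 0.007], [11.7, -51, 19.5, 0, 0, 0.007], [11.7, -51, 19.5, 0, 0, 0.007], [11.7, -51, 19.5, 0, 0, 0.007], [11.7, -51, 19.5, 0, 0, 0.007]]
  ]
}}

```text
clock: 2.1
eef_pos: [501.1, 135.3, 285.0]
tool_rot: [3.14, 0.0, -0.05]
force: [0.8, -0.5, 1.1]
width: 85.2
gripper_force: 0.0
```

```bash
python3 - <<'E'
from h import *
go([534,202.5,106],-.038)
E
```

```text
t 2.1 pos [501.1 135.3 285. ] rot [ 3.14  0.   -0.05] q [-0.2   0.47 -0.17  1.9   0.11  0.78 -2.05] F [ 0.8 -0.5  1.1] w 85.2
ROW [2.96, -6.9, 17.89] [0.001, 0.0, -0.012]
```

>>> {"fn": "send_rows", "kwargs": {
  "rows": [
    [[3, -6.9, 5, 0, 0, 0], [3, -6.9, 9, 0, 0, -0.012], [3, -6.9, 13, 0, 0, -0.012], [3, -6.9, 17, 0, 0, -0.012], [3, -6.9, 18.2, 0, 0, -0.012], [3, -6.9, 18.2, 0, 0, -0.012], [3, -6.9, 18.2, 0, 0, -0.012], [3, -6.9, 18.2, 0, 0, -0.012]]
  ]
}}

```text
clock: 2.9
eef_pos: [535.2, 203.0, 107.2]
tool_rot: [-3.14, -0.004, -0.036]
force: [0.6, 0.6, 0.2]
width: 85.6
gripper_force: 0.0
```

```bash
python3 - <<'E'
from h import *
go([536,202.5,102],-.038)
t=snap('top','t1.png');s=snap('scene','s1.png')
a=t['pixels'][165:235,260:360];b=s['pixels'][140:230,230:370]
f=lambda x,k:cv2.resize(x,None,fx=k,fy=k,interpolation=cv2.INTER_CUBIC)
cv2.imwrite('pics/c1.png',cv2.cvtColor(f(b,5),cv2.COLOR_RGB2BGR))
E
```

```text
t 2.9 pos [535.2 203.  107.2] rot [-3.14  -0.004 -0.036] q [-0.34  0.8  -0.11  1.88  0.18  0.47 -2.19] F [0.6 0.6 0.2] w 85.6
ROW [0.08, 0.05, 0.52] [-0.002, -0.004, 0.002]
```

View pics/c1.png

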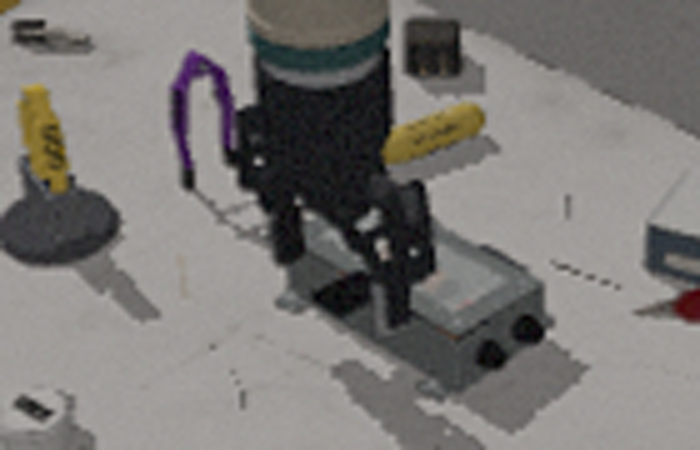

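The fingers straddle the black tab (crop (340,290)), so I'll drop 6 mm and close.

>>> {"fn": "send_rows", "kwargs": {
  "rows": [
    [[0.1, 0, 0.6, 0, 0, 0], [0.1, 0, 0.6, 0, 0, 0], [0.1, 0, 0.6, 0, 0, 0], [0.1, 0, 0.6, 0, 0, 0], [0.1, 0, 0.6, 0, 0, 0], [0.1, 0, 0.6, 0, 0, 0], [0.1, 0, 0.6, 0, 0, 0], [0.1, 0, 0.6, 0, 0, 0], [0.1, 0, 0.6, 0, 0, 0]]
  ],
  "grip": 255
}}

```text
clock: 3.9
eef_pos: [534.4, 202.8, 98.6]
tool_rot: [3.141, 0.0, -0.035]
force: [-0.9, -1.6, -0.1]
width: 24.7
gripper_force: 58.8
```

```bash
python3 - <<'E'
from h import *
go([536,202.5,102],-.038)
p0=ctrl.read_state()['eef_pos'];h=np.array([634.3,38.5])
g=np.array([p0[0],p0[2]-54]);r=np.linalg.norm(g-h);a0=np.arctan2(g[1]-h[1],h[0]-g[0]);print(r,a0)
for a in np.linspace(a0,1.95,13)[1:]:
    P=h+r*np.array([-np.cos(a),np.sin(a)])-g;print(round(a,2),(P/10).round(2))
E
```

```text
t 3.9 pos [534.4 202.8  98.6] rot [ 3.141  0.    -0.035] q [-0.34  0.81 -0.11  1.88  0.18  0.46 -2.19] F [-0.9 -1.6 -0.1] w 24.7
ROW [0.16, 0.03, -0.34] [0.0, 0.0, 0.003]
100.04312578570688 0.061108145855968514
0.22 [0.22 1.56]
0.38 [0.68 3.06]
0.53 [1.37 4.48]
0.69 [2.27 5.76]
0.85 [3.37 6.89]
1.01 [4.63 7.84]
1.16 [6.02 8.57]
1.32 [7.51 9.08]
1.48 [9.06 9.35]
1.64 [10.63  9.37]
1.79 [12.19  9.15]
1.95 [13.69  8.68]
```

>>> {"fn": "send_rows", "kwargs": {
  "rows": [
    [[0.1, 0, -0.8, 0, 0, 0], [0.2, 0, -1.6, 0, 0, 0], [0.4, 0, -2.3, 0, 0, 0], [0.7, 0, -3.1, 0, 0, 0], [1.4, 0, -4.5, 0, 0, 0], [2.3, 0, -5.8, 0, 0, 0], [3.4, 0, -6.9, 0, 0, 0], [4.6, 0, -7.8, 0, 0, 0], [4.6, 0, -7.8, 0, 0, 0]]
  ]
}}

```text
clock: 4.8
eef_pos: [580.2, 202.9, 177.9]
tool_rot: [-3.139, 0.001, -0.036]
force: [-3.3, 1.2, -0.2]
width: 24.3
gripper_force: 60.6
```

```bash
python3 - <<'E'
from h import *
go([536,202.5,102],-.038)
p0=ctrl.read_state()['eef_pos'];h=np.array([634.3,38.5])
g=np.array([p0[0],p0[2]-54]);r=np.linalg.norm(g-h);a0=np.arctan2(g[1]-h[1],h[0]-g[0]);print(r,a0)
for a in np.linspace(a0,1.95,9)[1:]:
    P=h+100*np.array([-np.cos(a),np.sin(a)])-g;print(round(a,2),(P/10).round(2))
E
```

```text
t 4.8 pos [580.2 202.9 177.9] rot [-3.139e+00  1.000e-03 -3.600e-02] q [-0.29  0.73 -0.15  1.73  0.15  0.69 -2.13] F [-3.3  1.2 -0.2] w 24.3
ROW [-4.41, 0.21, 7.59] [-0.002, 0.001, 0.002]
101.09100459285956 1.0063450035476182
1.12 [1.09 0.48]
1.24 [2.18 0.92]
1.36 [3.32 1.24]
1.48 [4.48 1.42]
1.6 [5.66 1.46]
1.71 [6.84 1.36]
1.83 [7.99 1.12]
1.95 [9.11 0.75]
```

>>> {"fn": "send_rows", "kwargs": {
  "rows": [
    [[1.1, 0, -0.5, 0, 0, 0], [2.2, 0, -0.9, 0, 0, 0], [3.3, 0, -1.2, 0, 0, 0], [4.5, 0, -1.4, 0, 0, 0], [5.7, 0, -1.5, 0, 0, 0], [6.8, 0, -1.4, 0, 0, 0], [8, 0, -1.1, 0, 0, 0], [9, 0, -0.8, 0, 0, 0], [9, 0, -0.8, 0, 0, 0], [9, 0, -0.8, 0, 0, 0]]
  ]
}}

```text
clock: 5.8
eef_pos: [672.1, 196.6, 185.8]
tool_rot: [3.14, -0.004, -0.037]
force: [1.0, -1.0, -0.2]
width: 2.6
gripper_force: 0.8
```

```bash
python3 - <<'E'
from h import *
go([536,202.5,102],-.038)
t=snap('top','t2.png');s=snap('scene','s2.png')
f=lambda x,k:cv2.resize(x,None,fx=k,fy=k,interpolation=cv2.INTER_CUBIC)
cv2.imwrite('pics/c2.png',cv2.cvtColor(np.vstack([f(s['pixels'][150:220,255:365],5),f(t['pixels'][217:251,215:270],10)]),cv2.COLOR_RGB2BGR) if 0 else cv2.cvtColor(np.vstack([f(s['pixels'][150:220,255:355],5),f(t['pixels'][217:251,215:265],10)[:240]]),cv2.COLOR_RGB2BGR))
E
```

```text
t 5.8 pos [672.1 196.6 185.8] rot [ 3.14  -0.004 -0.037] q [-0.24  0.83 -0.15  1.46  0.15  0.86 -2.06] F [ 1.  -1.  -0.2] w 2.6
ROW [-13.66, -0.1, 8.32] [0.002, -0.004, 0.001]
```

View pics/c2.png

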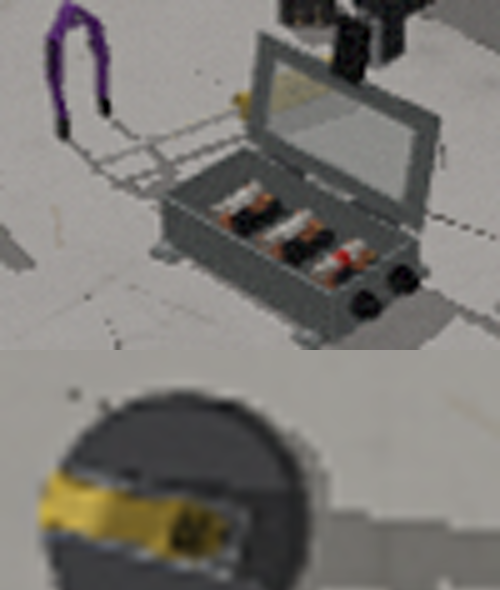

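The tab slipped from the pads and the cover stands near upright, with its top corners at crop (262,35) and (438,122). I'll measure its angle.

```bash
python3 - <<'E'
from h import *
s=load('s2.png');t=load('t2.png')
c=np.array([596.3,201.3]);ex=np.array([.999,-.038]);ey=np.array([.038,.999])
h=c+38*ex
print('obs',(307,156.6),(342.2,174),'tab top',(255+352/5,150+18/5))
for a in(1.3,1.4,1.5,1.6,1.7,1.8,1.9):
    P=lambda r,y:np.r_[h-ex*r*np.cos(a)+ey*y,38.5+r*np.sin(a)]
    print(a,proj(s,P(76,75)).round(1),proj(s,P(76,-75)).round(1),proj(s,P(110,0)).round(1),P(98,0).round(1))
# stand pocket in top
print('pocket ends', [onz(t,215+u/10-.45,217+v/10-.45,46).round(1).tolist() for u,v in((250,505),(235,575),(65,465),(85,465-350+435))])
E
```

```text
obs (307, 156.6) (342.2, 174) tab top (325.4, 153.6)
1.3 [299.8 160.3] [334.5 179.9] [313.9 161.5] [608.1 200.9 132.9]
1.4 [301.6 159. ] [336.4 178.4] [316.6 159.4] [617.6 200.5 135.1]
1.5 [303.4 157.8] [338.2 177. ] [319.3 157.6] [627.3 200.1 136.3]
1.6 [305.2 156.8] [340.1 175.9] [322.  156.1] [637.1 199.7 136.5]
1.7 [307.1 156.1] [341.9 175. ] [324.7 155. ] [646.9 199.4 135.7]
1.8 [308.9 155.5] [343.7 174.4] [327.4 154.2] [656.5 199.  133.9]
1.9 [310.6 155.3] [345.4 174. ] [329.9 153.7] [665.9 198.7 131.2]
pocket ends [[400.1, 406.2, 46.0], [380.4, 410.6, 46.0], [412.9, 459.2, 46.0], [388.6, 453.6, 46.0]]
```

>>> {"fn": "send_rows", "kwargs": {
  "rows": [
    [[0, 0, -3, 0, 0, 0], [0, 0, -6, 0, 0, 0], [-4, 0, -6, 0, 0, 0], [-8, 0, -6, 0, 0, 0], [-8, 0, -3, 0, 0, 0], [-8, 0, -0.8, 0, 0, 0], [-8, 0, -0.8, 0, 0, 0], [-6, 0, -0.8, 0, 0, 0], [-4.5, 0, -0.8, 0, 0, 0], [-4.5, 0, -0.8, 0, 0, 0]]
  ]
}}

```text
clock: 6.9
eef_pos: [627.7, 199.6, 193.8]
tool_rot: [-3.141, -0.003, -0.037]
force: [-0.6, -0.2, -0.5]
width: -0.1
gripper_force: 0.0
```

>>> {"fn": "send_rows", "kwargs": {
  "rows": [
    [[0.5, 0, 0, 0, 0, 0], [1, 0, 0, 0, 0, 0], [1.5, 0, 0, 0, 0, 0], [2, 0, 0, 0, 0, 0], [2.2, 0, 0, 0, 0, 0], [2.2, 0, 0, 0, 0, 0]]
  ]
}}

```text
clock: 7.5
eef_pos: [647.6, 199.0, 192.5]
tool_rot: [3.142, -0.0, -0.035]
force: [-0.4, -0.1, -0.6]
width: -0.5
gripper_force: 0.3
```

```bash
python3 - <<'E'
from h import *
go([536,202.5,102],-.038)
s=snap('scene','s3.png');t=load('t2.png')
f=lambda x,k:cv2.resize(x,None,fx=k,fy=k,interpolation=cv2.INTER_CUBIC)
cv2.imwrite('pics/c3.png',cv2.cvtColor(f(s['pixels'][140:220,275:365],8),cv2.COLOR_RGB2BGR))
print('pocket', [onz(t,215+u/10-.45,217+(v-350)/10-.45,46).round(1).tolist() for u,v in((250,505),(235,575),(65,467),(45,535))])
E
```

```text
t 7.5 pos [647.6 199.  192.5] rot [ 3.142 -0.    -0.035] q [-0.25  0.79 -0.16  1.53  0.15  0.83 -2.07] F [-0.4 -0.1 -0.6] w -0.5
ROW [-11.17, 0.05, 9.05] [0.0, -0.0, 0.003]
pocket [[500.0, 405.4, 46.0], [480.0, 409.9, 46.0], [512.5, 458.9, 46.0], [493.1, 464.7, 46.0]]
```

View pics/c3.png

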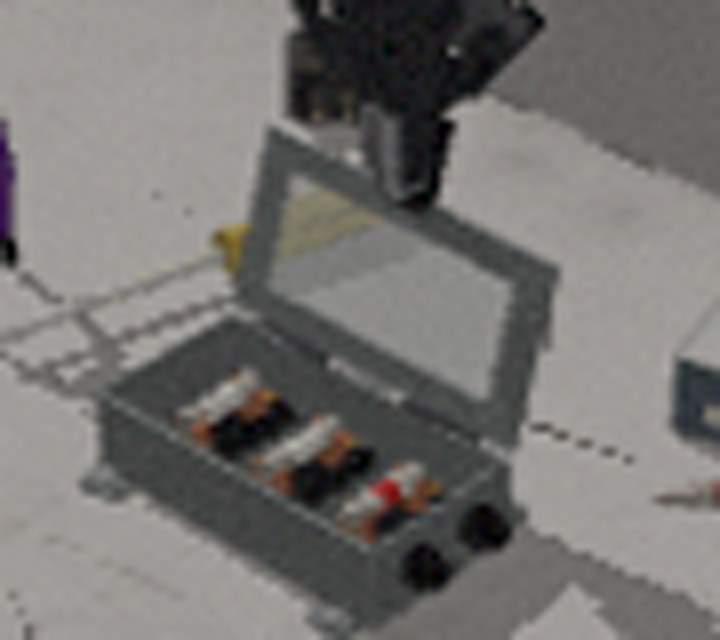

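Cover corners at crop (272,128) and (558,268) put it at about 1.8 rad, so I'll push 9 mm more.

>>> {"fn": "send_rows", "kwargs": {
  "rows": [
    [[0.4, 0, 0, 0, 0, 0], [0.8, 0, 0, 0, 0, 0], [1.0, 0, 0, 0, 0, 0], [1.0, 0, 0, 0, 0, 0], [0, 0, 0, 0, 0, 0], [-3, 0, -1, 0, 0, 0], [-3, 0, -5, 0, 0, 0], [-3, 0, -8, 0, 0, 0]]
  ],
  "grip": 255
}}

```text
clock: 8.35
eef_pos: [617.2, 200.4, 274.2]
tool_rot: [-3.141, -0.001, -0.034]
force: [0.8, -0.3, 0.4]
width: 0.0
gripper_force: 0.0
```

```bash
python3 - <<'E'
from h import *
go([497,434.2,250],-.23)
s=snap('scene','s4.png');t=snap('top','t4.png')
f=lambda x,k:cv2.resize(x,None,fx=k,fy=k,interpolation=cv2.INTER_CUBIC)
cv2.imwrite('pics/c4.png',cv2.cvtColor(f(s['pixels'][140:220,275:365],8),cv2.COLOR_RGB2BGR))
E
```

```text
t 8.35 pos [617.2 200.4 274.2] rot [-3.141e+00 -1.000e-03 -3.400e-02] q [-0.25  0.66 -0.17  1.55  0.13  0.94 -2.08] F [ 0.8 -0.3  0.4] w 0.0
ROW [-12.82, -22.95, 2.41] [-0.0, -0.001, 0.196]
```

View pics/c4.png

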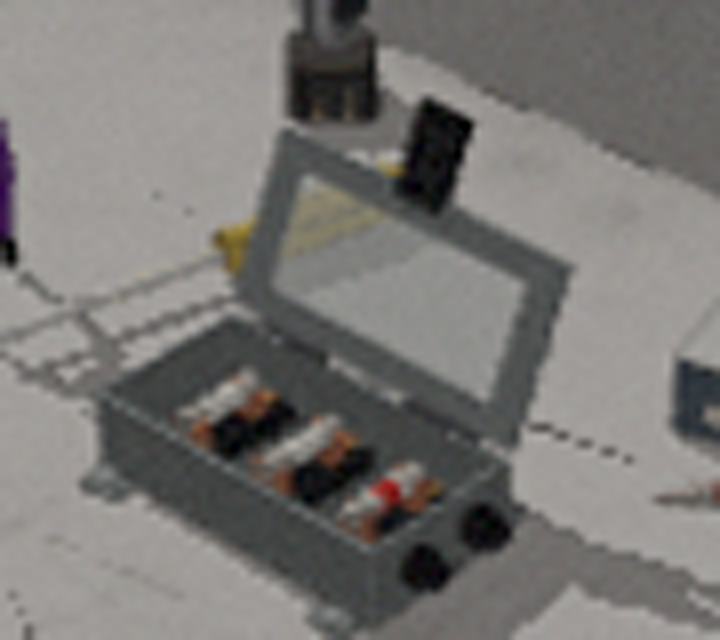

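The cover is now at about 1.92 rad: its corners at (288,130) and (572,265) and the tab top at (448,105) match the model. Next, the tongs.

>>> {"fn": "send_rows", "kwargs": {
  "rows": [
    [[-2.6, -4.6, 0.5, 0, 0, 0.05], [-5.2, -9.2, 1, 0, 0, 0.1], [-7.8, -13.8, 1.5, 0, 0, 0.15], [-10.4, -18.4, 2, 0, 0, 0.196], [-12.8, -22.9, 2.4, 0, 0, 0.196], [-12.8, -22.9, 2.4, 0, 0, 0.196], [-12.8, -22.9, 2.4, 0, 0, 0.196], [-12.8, -22.9, 2.4, 0, 0, 0.196]]
  ],
  "grip": 0
}}

```text
clock: 9.25
eef_pos: [498.8, 432.0, 248.3]
tool_rot: [3.14, -0.002, -0.232]
force: [1.7, -0.9, -0.8]
width: 85.2
gripper_force: 0.0
```

```bash
python3 - <<'E'
from h import *
go([497,434.2,129],-.23)
s=load('s4.png');t=snap('top','t5.png')
def red(d,x0,x1,y0,y1):
    p=d['pixels'][y0:y1,x0:x1].astype(int);w=np.clip(np.minimum(p[...,0]-p[...,1],p[...,0]-p[...,2])-40,0,None)
    yy,xx=np.mgrid[y0:y1,x0:x1];return (xx*w).sum()/w.sum(),(yy*w).sum()/w.sum(),(w>0).sum()
a=red(t,312,340,188,210);b=red(s,312,332,192,212);print(a,b,tri(t,a[:2],s,b[:2]),onz(t,*a[:2],28))
E
```

```text
t 9.25 pos [498.8 432.  248.3] rot [ 3.14e+00 -2.00e-03 -2.32e-01] q [-0.7   0.7  -0.1   1.54  0.09  0.9  -2.63] F [ 1.7 -0.9 -0.8] w 85.2
ROW [-0.25, -0.19, 11.93] [0.001, -0.002, -0.002]
(np.float64(324.4175491679274), np.float64(197.8320726172466), np.int64(12)) (np.float64(322.92857142857144), np.float64(200.7192118226601), np.int64(11)) (array([594.24323482, 158.01611089,  29.70716631]), np.float64(0.839953440030369)) [594.12790731 158.31355133  28.        ]
```

>>> {"fn": "send_rows", "kwargs": {
  "rows": [
    [[-0.25, -0.2, 3, 0, 0, 0], [-0.25, -0.2, 6, 0, 0, 0], [-0.25, -0.2, 9, 0, 0, 0], [-0.25, -0.2, 11, 0, 0, 0], [-0.25, -0.2, 12, 0, 0, 0], [-0.25, -0.2, 12, 0, 0, 0], [-0.25, -0.2, 12, 0, 0, 0], [-0.25, -0.2, 12, 0, 0, 0]]
  ]
}}

```text
clock: 10.1
eef_pos: [496.7, 436.3, 130.2]
tool_rot: [-3.139, -0.002, -0.232]
force: [-0.3, -0.7, -0.3]
width: 85.7
gripper_force: 0.0
```

```bash
python3 - <<'E'
from h import *
go([497,434.2,129],-.23)
s=snap('scene','s6.png');t=snap('top','t6.png')
f=lambda x,k:cv2.resize(x,None,fx=k,fy=k,interpolation=cv2.INTER_CUBIC)
cv2.imwrite('pics/c6.png',cv2.cvtColor(np.hstack([f(s['pixels'][125:200,205:275],5),f(t['pixels'][205:280,195:265],5)]),cv2.COLOR_RGB2BGR))
E
```

```text
t 10.1 pos [496.7 436.3 130.2] rot [-3.139e+00 -2.000e-03 -2.320e-01] q [-0.71  0.85 -0.09  1.61  0.11  0.68 -2.65] F [-0.3 -0.7 -0.3] w 85.7
ROW [0.08, 0.19, 0.12] [-0.002, -0.002, -0.002]
```

View pics/c6.png

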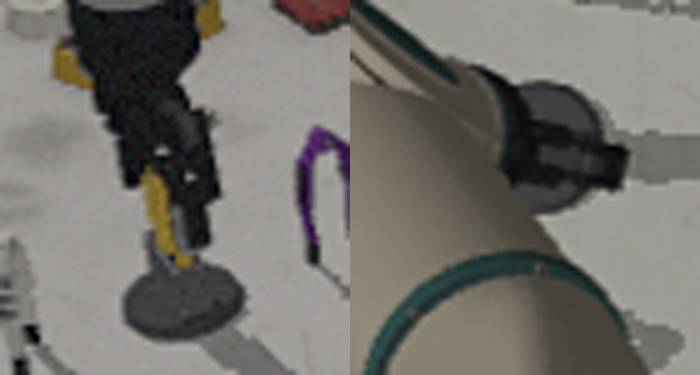

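The tongs (yellow, crop (160,215)) stand between the fingers. Now a light squeeze.

>>> {"fn": "send_rows", "kwargs": {
  "rows": [
    [[0, 0.05, 0.1, 0, 0, 0], [0, 0.05, 0.1, 0, 0, 0], [0, 0.05, 0.1, 0, 0, 0], [0, 0.05, 0.1, 0, 0, 0], [0, 0.05, 0.1, 0, 0, 0], [0, 0.05, 0.1, 0, 0, 0], [0, 0.05, 0.1, 0, 0, 0], [0, 0.05, 0.1, 0, 0, 0]]
  ],
  "grip": 140
}}

```text
clock: 11.0
eef_pos: [495.6, 435.4, 127.8]
tool_rot: [3.142, -0.0, -0.231]
force: [-1.0, -1.9, 3.5]
width: 38.5
gripper_force: 4.4
```

>>> {"fn": "send_rows", "kwargs": {
  "rows": [
    [[0, 0, -1, 0, 0, 0], [0, 0, -2.5, 0, 0, 0], [0, 0, -4, 0, 0, 0], [0, 0, -6, 0, 0, 0], [0, 0, -8, 0, 0, 0], [0, 0, -10, 0, 0, 0], [0, 0, -12, 0, 0, 0], [0, 0, -12, 0, 0, 0]]
  ]
}}

```text
clock: 11.8
eef_pos: [496.9, 437.1, 252.3]
tool_rot: [-3.135, -0.004, -0.231]
force: [0.4, 0.6, -1.1]
width: 38.6
gripper_force: 4.1
```

```bash
python3 - <<'E'
from h import *
go([594.3,157.6,250],-.038)
s=snap('scene','s7.png');t=snap('top','t7.png')
f=lambda x,k:cv2.resize(x,None,fx=k,fy=k,interpolation=cv2.INTER_CUBIC)
cv2.imwrite('pics/c7.png',cv2.cvtColor(f(s['pixels'][105:205,190:290],6),cv2.COLOR_RGB2BGR))
E
```

```text
t 11.8 pos [496.9 437.1 252.3] rot [-3.135 -0.004 -0.231] q [-0.7   0.7  -0.1   1.54  0.08  0.9  -2.64] F [ 0.4  0.6 -1.1] w 38.6
ROW [15.88, 24.97, 0.12] [-0.006, -0.005, -0.193]
```

View pics/c7.png

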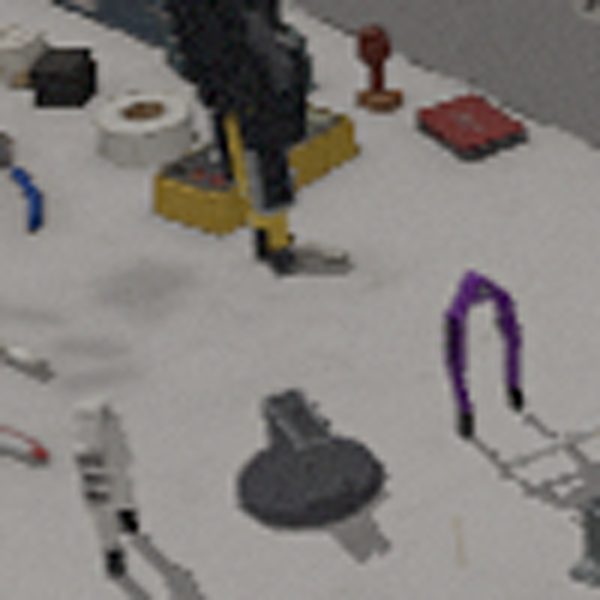

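The tongs are out of the stand, with the jaws at crop (270,250). I'll carry them over the red fuse.

>>> {"fn": "send_rows", "kwargs": {
  "rows": [
    [[3.2, 5, 0, 0, 0, -0.04], [6.4, 10, 0, 0, 0, -0.08], [9.6, 15, 0, 0, 0, -0.12], [12.8, 20, 0, 0, 0, -0.16], [15.9, 25, 0, 0, 0, -0.193], [15.9, 25, 0, 0, 0, -0.193], [15.9, 25, 0, 0, 0, -0.193], [15.9, 25, 0, 0, 0, -0.193]]
  ]
}}

```text
clock: 12.7
eef_pos: [593.0, 153.8, 246.7]
tool_rot: [3.141, 0.002, -0.042]
force: [-0.3, 0.5, -0.9]
width: 38.7
gripper_force: 4.1
```

```bash
python3 - <<'E'
from h import *
go([594.3,157.6,165],-.038)
E
```

```text
t 12.7 pos [593.  153.8 246.7] rot [ 3.141e+00  2.000e-03 -4.200e-02] q [-0.19  0.64 -0.18  1.68  0.14  0.83 -2.04] F [-0.3  0.5 -0.9] w 38.7
ROW [0.13, -0.4, 8.17] [0.001, 0.002, -0.004]
```

>>> {"fn": "send_rows", "kwargs": {
  "rows": [
    [[0.1, -0.3, 3, 0, 0, 0], [0.1, -0.3, 6, 0, 0, 0], [0.1, -0.3, 8.4, 0, 0, 0], [0.1, -0.3, 8.4, 0, 0, 0], [0.1, -0.3, 8.4, 0, 0, 0]]
  ]
}}

```text
clock: 13.2
eef_pos: [593.5, 160.4, 163.5]
tool_rot: [-3.141, 0.001, -0.036]
force: [-0.4, -0.6, -0.4]
width: 39.0
gripper_force: 4.1
```

```bash
python3 - <<'E'
from h import *
go([594.3,157.6,129],-.038)
print([ctrl.read_state()['eef_pos'].round(1).tolist() for _ in range(3)])
s=snap('scene','s8.png')
f=lambda x,k:cv2.resize(x,None,fx=k,fy=k,interpolation=cv2.INTER_CUBIC)
# mark where jaw tips should appear for a centred tongs
for y in(-12.5,-17.5,12.5,17.5): print(y,((proj(s,[594.3+y*.038,157.6+y,46])-[285,150])*8+4).round(0))
cv2.imwrite('pics/c8.png',cv2.cvtColor(f(s['pixels'][150:220,285:360],8),cv2.COLOR_RGB2BGR))
E
```

```text
t 13.2 pos [593.5 160.4 163.5] rot [-3.141e+00  1.000e-03 -3.600e-02] q [-0.21  0.76 -0.16  1.73  0.17  0.67 -2.07] F [-0.4 -0.6 -0.4] w 39.0
ROW [0.1, 0.28, 3.45] [-0.001, 0.001, 0.002]
[[593.5, 160.4, 163.5], [593.5, 160.4, 163.5], [593.5, 160.4, 163.5]]
-12.5 [330. 390.]
-17.5 [339. 396.]
12.5 [283. 361.]
17.5 [274. 356.]
```

View pics/c8.png

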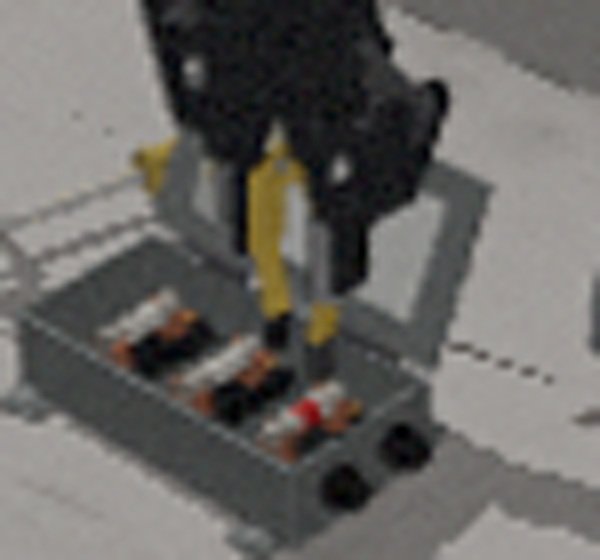

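The jaw tips at crop (277,347) and (318,375) sit about 3 mm too far toward +y. I'll correct that, then check again by mask without viewing.

>>> {"fn": "send_rows", "kwargs": {
  "rows": [
    [[0.1, 0.3, 0, 0, 0, 0], [0.1, 0.3, 0, 0, 0, 0], [0.1, 0.3, 0.6, 0, 0, 0], [0.1, 0.3, 0.6, 0, 0, 0], [0.1, 0.3, 0.6, 0, 0, 0], [0.1, 0.3, 0.6, 0, 0, 0]]
  ]
}}

```text
clock: 13.85
eef_pos: [595.0, 155.7, 157.6]
tool_rot: [-3.142, 0.0, -0.038]
force: [0.6, -0.5, -0.1]
width: 38.4
gripper_force: 4.1
```

```bash
python3 - <<'E'
from h import *
go([594.3,157.6,129],-.038)
s=snap('scene','s9.png');o=load('s8.png')
z=ctrl.read_state()['eef_pos']
# black jaw + yellow arm blobs
for d,n in((o,'old'),(s,'new')):
    p=d['pixels'].astype(int);m=((p[...,0]-p[...,2]>45)&(p[...,1]-p[...,2]>20)).astype(np.uint8);m[:180]=0;m[205:]=0;m[:,:315]=0;m[:,330:]=0
    n_,l,st,c=cv2.connectedComponentsWithStats(m);print(n,[(st[i].tolist(),c[i].round(1).tolist()) for i in range(1,n_)])
for y in(-15,15): print(y,proj(s,[594.3+y*.038,157.6+y,z[2]-113.8+18]).round(1))
E
```

```text
t 13.85 pos [595.  155.7 157.6] rot [-3.142  0.    -0.038] q [-0.21  0.76 -0.15  1.74  0.18  0.65 -2.07] F [ 0.6 -0.5 -0.1] w 38.4
ROW [-0.07, -0.18, 2.86] [-0.0, 0.0, -0.0]
old [([316, 180, 5, 10, 33], [318.4, 184.1]), ([323, 188, 4, 5, 15], [324.8, 189.9]), ([318, 195, 1, 1, 1], [318.0, 195.0]), ([328, 201, 2, 1, 2], [328.5, 201.0])]
new [([318, 180, 5, 12, 41], [320.0, 185.1]), ([325, 190, 4, 5, 16], [326.3, 191.9]), ([317, 194, 2, 2, 2], [317.5, 194.5]), ([328, 201, 2, 1, 2], [328.5, 201.0])]
-15 [326.2 194.3]
15 [319.2 190. ]
```

>>> {"fn": "send_rows", "kwargs": {
  "rows": [
    [[-0.05, -0.15, 0.5, 0, 0, 0], [-0.05, -0.15, 1, 0, 0, 0], [-0.05, -0.15, 1.5, 0, 0, 0], [-0.05, -0.15, 2, 0, 0, 0], [-0.05, -0.15, 2.5, 0, 0, 0], [-0.05, -0.15, 2.8, 0, 0, 0], [-0.05, -0.15, 2.8, 0, 0, 0], [-0.05, -0.15, 2.8, 0, 0, 0]]
  ]
}}

```text
clock: 14.7
eef_pos: [594.6, 157.2, 129.6]
tool_rot: [-3.142, -0.0, -0.038]
force: [-1.0, 1.0, -0.4]
width: 38.5
gripper_force: 4.1
```

```bash
python3 - <<'E'
from h import *
go([594.3,157.6,129],-.038)
E
```

```text
t 14.7 pos [594.6 157.2 129.6] rot [-3.142 -0.    -0.038] q [-0.22  0.81 -0.14  1.75  0.18  0.6  -2.08] F [-1.   1.  -0.4] w 38.5
ROW [-0.03, -0.04, 0.06] [-0.0, -0.0, -0.0]
```

No contact and well placed, so close on the fuse.

>>> {"fn": "send_rows", "kwargs": {
  "rows": [
    [[0, 0, 0, 0, 0, 0], [0, 0, 0, 0, 0, 0], [0, 0, 0, 0, 0, 0], [0, 0, 0, 0, 0, 0], [0, 0, 0, 0, 0, 0], [0, 0, 0, 0, 0, 0]]
  ],
  "grip": 255
}}

```text
clock: 15.3
eef_pos: [594.7, 157.6, 129.8]
tool_rot: [-3.141, -0.001, -0.038]
force: [-0.1, 2.2, 0.2]
width: 33.2
gripper_force: 59.6
```

>>> {"fn": "send_rows", "kwargs": {
  "rows": [
    [[0, 0, -0.3, 0, 0, 0], [0, 0, -0.7, 0, 0, 0], [0, 0, -1.2, 0, 0, 0], [0, 0, -2, 0, 0, 0], [0, 0, -4, 0, 0, 0], [0, 0, -7, 0, 0, 0], [0, 0, -10, 0, 0, 0], [0, 0, -13, 0, 0, 0], [0, 0, -15, 0, 0, 0], [0, 0, -15, 0, 0, 0]]
  ]
}}

```text
clock: 16.3
eef_pos: [596.1, 157.0, 283.5]
tool_rot: [-3.14, -0.007, -0.039]
force: [0.3, -0.3, -1.1]
width: 32.9
gripper_force: 59.7
```

```bash
python3 - <<'E'
from h import *
go([594.3,157.6,280],-.038)
s=snap('scene','s10.png');p=s['pixels'].astype(int)
m=((p[...,0]-p[...,1]>50)&(p[...,0]-p[...,2]>50)).astype(np.uint8);m[:,:290]=0;m[:,350:]=0
n,l,st,c=cv2.connectedComponentsWithStats(m);print([(st[i].tolist(),c[i].round(1)) for i in range(1,n) if st[i,4]>1])
print('expect',proj(s,[594.3,157.6,24+150]),'seat',proj(s,[594.3,157.6,24]))
# cover check: grey corner diffs vs s4
o=load('s4.png')['pixels'].astype(int);print('diff right cover corner',abs(p-o)[168:195,335:350].mean(), 'left fuses',abs(p-o)[185:203,296:322].mean())
E
```

```text
t 16.3 pos [596.1 157.  283.5] rot [-3.14  -0.007 -0.039] q [-0.19  0.6  -0.19  1.64  0.14  0.9  -2.04] F [ 0.3 -0.3 -1.1] w 32.9
ROW [-0.19, -0.05, 0.35] [-0.001, -0.007, -0.001]
[([322, 156, 2, 2, 4], array([322.5, 156.5])), ([290, 256, 14, 30, 89], array([295.9, 270.9])), ([343, 300, 7, 13, 54], array([346.2, 306.1]))]
expect [321.87673357 159.51347297] seat [322.93992915 202.29684964]
diff right cover corner 2.037037037037037 left fuses 4.194444444444445
```

The red band now appears at (322.5,156.5), near the projected raised position (321.9,159.5). None is left at the seat. I'll settle and hand in.

>>> {"fn": "send_rows", "kwargs": {
  "rows": [
    [[0, 0, 0, 0, 0, 0], [0, 0, 0, 0, 0, 0], [0, 0, 0, 0, 0, 0], [0, 0, 0, 0, 0, 0], [0, 0, 0, 0, 0, 0]]
  ]
}}

```text
clock: 16.85
eef_pos: [594.4, 157.2, 279.1]
tool_rot: [3.141, 0.001, -0.038]
force: [0.2, 0.4, -1.2]
width: 33.5
gripper_force: 59.7
```

```bash
python3 -c "
from h import *
print(ctrl.read_state()['width'],ctrl.finish_job())"
```

```text
the job is handed in; nothing more can be done
33.45244139780816 None
```

Handed in at about 17 s: the cover measured about 110° open (the tab slipped partway, so I pushed it the rest of the way), and the tongs hold the red-banded fuse about 15 cm above its clips; the hand-in returned no verdict.

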